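# Find the stiff push-button in the injector's control box and take it out

### The arm

A 6-joint arm with a two-finger parallel gripper is mounted at the origin on a cart in front of the work surface, level with it; the furniture and walls round the work are solid. World frame = base frame: x ahead of the robot, y to its left, z up, the work surface at z = 0. Lengths are in m, angles in rad, forces in N, time in s.
With the tool pointing down it reaches from about 0.425 to 0.95 m from the base axis. Payload 14.7 kg.
Tool frame: the origin (TCP) lies midway between the tips of the shut fingers; the grasp point (between the pads) lies 19 mm behind it (ctrl.tcp_to_grasp is the z of the grasp point in the tool frame, in m); z points along the fingers, y is the line along which they close (so a half turn about z gives the same grasp; the last joint's range is limited). The gripper opens to 85 mm and grips with 20 to 120 N. Pads are 22 mm wide; open, the fingers measure 114 mm over their backs; the gripper's body (76 mm by 85 mm) begins 54 mm behind the grasp point. The pads swing forward as they close: fully open they stand 13 mm farther back than shut.
Start: joints at [-1.216, 0.48, 1.596, -0, 1.065, -0.047], TCP at [0.254, -0.598, 0.231] pointing down, gripper open.
Joint ranges: [-2.75, 2.75], [-0.82, 2.05], [0.23, 2.67], [-1.56, 4.7], [0.09, 2.69], [-2.92, 2.92]. Speed limits (rad/s): [1.89, 1.89, 2.39, 3.01, 3.01, 3.01].

### API

Orientations are given as a unit quaternion [w, x, y, z].
In Python, from bench import ctrl gives the robot as it stands. The module is installed in compiled form; this text tells all that it offers.
- The arm moves only by the tool jog_arm, never from a script. Its argument "series" is a list of rows, each an object of numbers: "dx", "dy", "dz": the shift along the tool's x, y, z in m; "ax", "ay", "az": the turn, a rotation vector about the tool's x, y, z in degrees; "hand": the closure, from 0 (fully open) to 1 (shut). A call has 1 to 5 rows; each row is the pose to reach, as a shift and turn from the pose commanded when the call began, along the tool's axes at that moment; what a row does not reach only later rows make up. A row lasts 1/10 s, in which the tool goes at most 50 mm and 8.59 degrees, less where a joint would pass 70% of its speed; a pose out of reach is approached as far as the arm can. A call with a gripper value outside its range is refused whole. The fingers move at their own pace and stop on an object; "force" is the grip in N (left out, the last holds). Time passes only in rows, so rows that repeat a pose let the fingers close. It gives the time, the measured TCP pose, the force, the opening and the grip force at its end, in the units of the state.
- ctrl.read_state(): the state, without advancing time (a new reading comes with each control period).
- ctrl.camera(name): name is "scene" or "top" or "wrist"; returns a dict with "pixels" (420x560x3 uint8, red, green, blue), "camera_matrix" (3x3 intrinsics, pixels), "pose" (4x4, takes a point from camera to world coordinates). Camera axes: x right, y up, looking along -z (the intrinsics and any distortion apply to the point x, -y, -z); pixel columns grow to the right and rows downward; lengths in m; the calibration is good to about 2 mm. A picture is of the moment at which its call begins. There is no depth.
- ctrl.hand_in(): hands the job in; it is judged then, once.
The state is a dict: "time": time; "joint_pos": joint angles; "joint_vel": joint speeds; "joint_torque": joint torques, N m; "tcp_pos": TCP position; "eef_rot": TCP orientation; "force": force on the tool from outside, world axes, zero at the start; "torque": the same for the moment, N m; "width": opening from 0.0 (shut) to 1.0 (fully open); "grasp_force": force on a finger pad.
Only numpy, scipy, OpenCV 4.12 (cv2) and the standard library are available. Lean on these libraries where they do the work, as an engineer would, in place of code of your own. Each camera call takes 0.05 s, during which the arm holds its last target. There are 200 camera calls.

### The job

One of the three push-buttons on the injector's control box has gone stiff. Find it by feel, never pushing any button with more than 12 N: a sound one clicks in at a push of 4 to 6 N and stays in, and both sound ones are to be left clicked in, in their sockets. Pull out the stiff switch by its square housing, not by its button, button still out, and stand it upright on the floor of the steel tray; leave the timer, the blower and the round culture dish where they are.

Things in the scene. Friction and masses are not known exactly. Their poses are not given: they have to be found in the camera images.
- box: Grey control box, fixed to the bench, 68 x 176 x 36 mm (x, y, z), a round connector on its -y end (15 mm). Origin at the centre of its underside, z up. Its top, 36 mm up, has three square sockets in a row along its y axis at y = -58, 0 and +58 mm, 14 mm deep, each holding one switch.
- switch_a: Plug-in push-button switch in a socket of the box; the three look alike. Black square housing 30 x 30 x 36 mm (with the aluminium collar on top), 0.18 kg. Origin: centre of the housing's underside, z up, axes parallel to the box's. 14 mm of it sits in the socket (1 mm play all round), 22 mm stands above the box: grip it by its flat sides there and pull straight up.
- switch_b: Plug-in push-button switch in a socket of the box; the three look alike. Black square housing 30 x 30 x 36 mm (with the aluminium collar on top), 0.18 kg. Origin: centre of the housing's underside, z up, axes parallel to the box's. 14 mm of it sits in the socket (1 mm play all round), 22 mm stands above the box: grip it by its flat sides there and pull straight up.
- switch_c: Plug-in push-button switch in a socket of the box; the three look alike. Black square housing 30 x 30 x 36 mm (with the aluminium collar on top), 0.18 kg. Origin: centre of the housing's underside, z up, axes parallel to the box's. 14 mm of it sits in the socket (1 mm play all round), 22 mm stands above the box: grip it by its flat sides there and pull straight up.
- plunger_a (a joint): Plunger of switch_a, in m: 0 = button out, 0.008 = clicked in, where it stays. Pressing a sound switch: the push rises to 4 to 6 N with the top about 3 mm down, then eases off, and some 5.5 to 6 mm down the plunger goes over centre, snaps home by itself and the push is gone. A stiff one would need about 20 N; let go, it comes back out.
- plunger_b (a joint): Plunger of switch_b, in m: 0 = button out, 0.008 = clicked in, where it stays. Pressing a sound switch: the push rises to 4 to 6 N with the top about 3 mm down, then eases off, and some 5.5 to 6 mm down the plunger goes over centre, snaps home by itself and the push is gone. A stiff one would need about 20 N; let go, it comes back out.
- plunger_c (a joint): Plunger of switch_c, in m: 0 = button out, 0.008 = clicked in, where it stays. Pressing a sound switch: the push rises to 4 to 6 N with the top about 3 mm down, then eases off, and some 5.5 to 6 mm down the plunger goes over centre, snaps home by itself and the push is gone. A stiff one would need about 20 N; let go, it comes back out.
- button_a: Round grey button cap of switch_a, 22 mm wide, 11.5 mm high; origin at the centre of its underside, z up. Its flat top (17 mm wide) is 11.5 mm above this origin: 51 mm above the switch's origin when out, 43 mm when in. It floats on the plunger on a 4 N/mm spring with 4 mm of overtravel, so the top yields about 0.3 mm per newton from the first touch.
- button_b: Round grey button cap of switch_b, 22 mm wide, 11.5 mm high; origin at the centre of its underside, z up. Its flat top (17 mm wide) is 11.5 mm above this origin: 51 mm above the switch's origin when out, 43 mm when in. It floats on the plunger on a 4 N/mm spring with 4 mm of overtravel, so the top yields about 0.3 mm per newton from the first touch.
- button_c: Round grey button cap of switch_c, 22 mm wide, 11.5 mm high; origin at the centre of its underside, z up. Its flat top (17 mm wide) is 11.5 mm above this origin: 51 mm above the switch's origin when out, 43 mm when in. It floats on the plunger on a 4 N/mm spring with 4 mm of overtravel, so the top yields about 0.3 mm per newton from the first touch.
- tray: Open stainless steel instrument tray, 70 x 90 x 16 mm, walls 3 mm, floor 3 mm thick (inside 64 x 84 mm), loose, about 0.35 kg, on the near corner of the bench. Origin at the centre of its underside, z up. The black micromanipulator that hangs over the bench to the left of box and tray is fixed and reaches 0.37 m up: keep hand and wrist clear of it.
- timer: Bench timer lying flat, 70 x 66 x 19 mm, origin at the centre of its underside: a bystander.
- blower: Dark rubber dust blower, 42 x 107 x 44 mm, lying; origin at the centre of its underside: a bystander.
- dish: Round whitish see-through culture dish, 62 mm wide, 18 mm high, origin at the centre of its underside: a bystander.

How it is judged:
At the end, for the whole second after the job is handed in: The stiff switch stands in the tray, upright (within 0.15 rad), at rest on the floor, its button still out (plunger under 1.5 mm); both others are clicked in (plunger over 6.5 mm) and still seated where they were (within 4 mm, tilt under 0.1 rad) (((x of switch_a in the frame of tray between -0.019 and 0.019 m and y of switch_a in the frame of tray between -0.029 and 0.029 m and z of switch_a in the frame of tray below 0.006 m and angle between switch_a's own z axis and vertical below 0.15 rad and linear speed of switch_a below 0.02 m/s and value of joint plunger_a below 0.0015 m and value of joint each of plunger_b, plunger_c above 0.0065 m and distance of each of switch_b, switch_c from where it was at the start of the episode below 0.004 m and angle between each of switch_b, switch_c's own z axis and vertical below 0.1 rad) or (x of switch_b in the frame of tray between -0.019 and 0.019 m and y of switch_b in the frame of tray between -0.029 and 0.029 m and z of switch_b in the frame of tray below 0.006 m and angle between switch_b's own z axis and vertical below 0.15 rad and linear speed of switch_b below 0.02 m/s and value of joint plunger_b below 0.0015 m and value of joint each of plunger_a, plunger_c above 0.0065 m and distance of each of switch_a, switch_c from where it was at the start of the episode below 0.004 m and angle between each of switch_a, switch_c's own z axis and vertical below 0.1 rad) or (x of switch_c in the frame of tray between -0.019 and 0.019 m and y of switch_c in the frame of tray between -0.029 and 0.029 m and z of switch_c in the frame of tray below 0.006 m and angle between switch_c's own z axis and vertical below 0.15 rad and linear speed of switch_c below 0.02 m/s and value of joint plunger_c below 0.0015 m and value of joint each of plunger_a, plunger_b above 0.0065 m and distance of each of switch_a, switch_b from where it was at the start of the episode below 0.004 m and angle between each of switch_a, switch_b's own z axis and vertical below 0.1 rad))); the robot touches nothing.
It fails at once if a button is loaded with more than 12 N (contact force between anything else and button_a above 12 N).
It fails at once if a button is loaded with more than 12 N (contact force between anything else and button_b above 12 N).
It fails at once if a button is loaded with more than 12 N (contact force between anything else and button_c above 12 N).
It fails at once if the timer, the blower or the dish is shifted by more than 15 mm (distance of any of timer, blower, dish from where it was at the start of the episode above 0.015 m).
It also fails if it takes over 51 s, if anything falls off the work surface, if the arm or the gripper's body presses on something with over 40 N, if the wrist force passes 120 N, or if a joint passes its speed limit or range.

## Working session

There is one attempt and no reset: what is moved stays moved. The work goes in short steps, Python scripts to look and compute and a tool call to move; the robot and the scene stay as the last step left them, time stands still between calls to the robot, and variables do not carry over. Pictures are saved under pics/ and viewed, at most 10 in all, crops included, and the job is handed in when it is done.

Besides the shell and the picture viewer there is one more tool, called after "Call:" in YAML: its name, and indented under it one key for each argument. jog_arm: Moves the arm, as the interface text tells. Its arguments: {"type":"object","properties":{"series":{"type":"array","items":{"type":"object","properties":{"dx":{"type":"number"},"dy":{"type":"number"},"dz":{"type":"number"},"ax":{"type":"number"},"ay":{"type":"number"},"az":{"type":"number"},"hand":{"type":"number"}}}},"force":{"type":"number"}},"required":["series"]}

```bash
mkdir -p pics; cat > h.py <<'E'
import numpy as np, cv2
from bench import ctrl
def snap(n,f):
    c=ctrl.camera(n); cv2.imwrite('pics/'+f+'.png',c['pixels'][:,:,::-1]); np.savez('pics/'+f,K=c['camera_matrix'],P=c['pose'],I=c['pixels']); return c
def ray(f,u,v,z):
    d=np.load('pics/'+f+'.npz'); r=np.linalg.inv(d['K'])@[u,v,1]; r=d['P'][:3,:3]@(r*[1,-1,-1]); o=d['P'][:3,3]
    return o+r*(z-o[2])/r[2]
def proj(f,p):
    d=np.load('pics/'+f+'.npz'); q=d['P'][:3,:3].T@(np.array(p)-d['P'][:3,3]); q=d['K']@(q*[1,-1,-1]); return q[:2]/q[2]
E
python3 - <<'E'
from h import *
np.set_printoptions(precision=4,suppress=True)
for n in('top','scene'):
    c=snap(n,n+'0'); print(n,c['camera_matrix'],c['pose'])
s=ctrl.read_state(); print(s, ctrl.tcp_to_grasp)
E
```

```text
top [[445.5074   0.     283.147 ]
 [  0.     445.5074 205.6827]
 [  0.       0.       1.    ]] [[-0.0163  0.9875 -0.1571  0.3954]
 [-0.9993 -0.011   0.0344 -0.1011]
 [ 0.0322  0.1575  0.987   0.897 ]
 [ 0.      0.      0.      1.    ]]
scene [[541.6544   0.     275.9947]
 [  0.     541.6544 213.6283]
 [  0.       0.       1.    ]] [[-0.1507 -0.6965  0.7015  1.3146]
 [ 0.9884 -0.093   0.12    0.0241]
 [-0.0184  0.7115  0.7024  0.8496]
 [ 0.      0.      0.      1.    ]]
{'time': 0.1, 'joint_pos': array([-1.2156,  0.4808,  1.5968, -0.    ,  1.0651, -0.0466]), 'joint_vel': array([-0.0008, -0.0018, -0.0016,  0.0006, -0.0007,  0.0012]), 'joint_torque': array([ -0.0003, -95.2254, -43.1039,  -0.0002,   0.0053,  -0.0001]), 'tcp_pos': array([ 0.2541, -0.5979,  0.2307]), 'eef_rot': array([-0.0005,  0.9799,  0.1996, -0.0001]), 'force': array([-0.7766,  0.1476,  0.5746]), 'torque': array([-0.0412,  0.044 , -0.0013]), 'grasp_force': 0.0, 'width': 0.9990791982503112} -0.0187
```

View pics/top0.png

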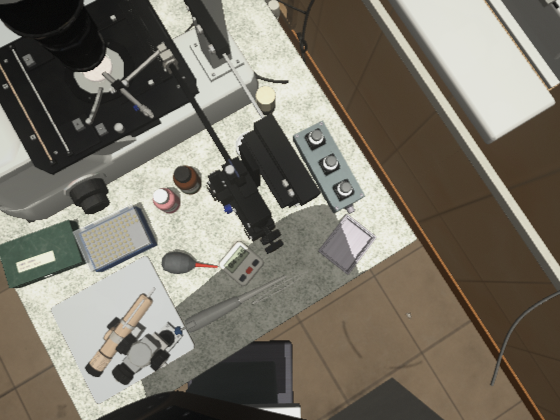

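View pics/scene0.png

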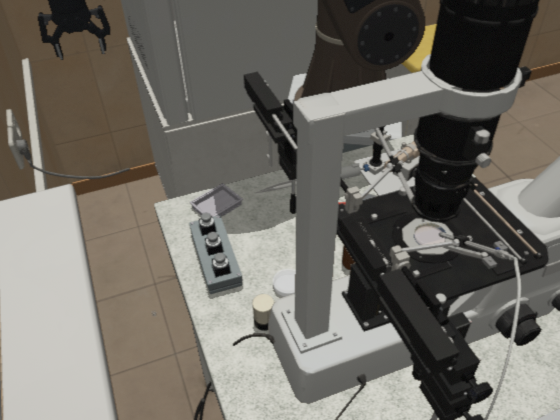

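The top view shows the box around (330,165), with buttons near (316,137), (331,162) and (346,188), and the tray near (347,243). In the scene view the buttons are near (206,220), (213,241) and (221,262). Next I'll refine these with masks.

```bash
python3 - <<'E'
from h import *
np.set_printoptions(precision=4,suppress=True)
for f,pts in(('top0',[(316,137),(331,162),(346,188)]),('scene0',[(206,218),(213,239),(221,260)])):
    I=np.load(f'pics/{f}.npz')['I']; 
    for p in pts: print(f,p,ray(f,*p,0.07))
for c in [(350,213),(374,232),(347,272),(320,250)]: print('tray',ray('top0',*c,0.016))
def crop(f,x,y,w,h,s):
    I=np.load(f'pics/{f}.npz')['I'][y:y+h,x:x+w,::-1]; return cv2.resize(I,(w*s,h*s),interpolation=cv2.INTER_CUBIC)
a=crop('top0',285,110,100,170,3); b=crop('scene0',170,170,100,140,4)[:510,:]
cv2.imwrite('pics/crop0.png',np.hstack([a,np.pad(b,((0,0),(0,0),(0,0)))]))
E
```

```text
top0 (316, 137) [ 0.6608 -0.1956  0.07  ]
top0 (331, 162) [ 0.6108 -0.223   0.07  ]
top0 (346, 188) [ 0.5598 -0.25    0.07  ]
scene0 (206, 218) [ 0.5675 -0.2488  0.07  ]
scene0 (213, 239) [ 0.6224 -0.221   0.07  ]
scene0 (221, 260) [ 0.6731 -0.1934  0.07  ]
tray [ 0.5193 -0.2658  0.016 ]
tray [ 0.4804 -0.3125  0.016 ]
tray [ 0.4022 -0.2552  0.016 ]
tray [ 0.4461 -0.2032  0.016 ]
```

View pics/crop0.png

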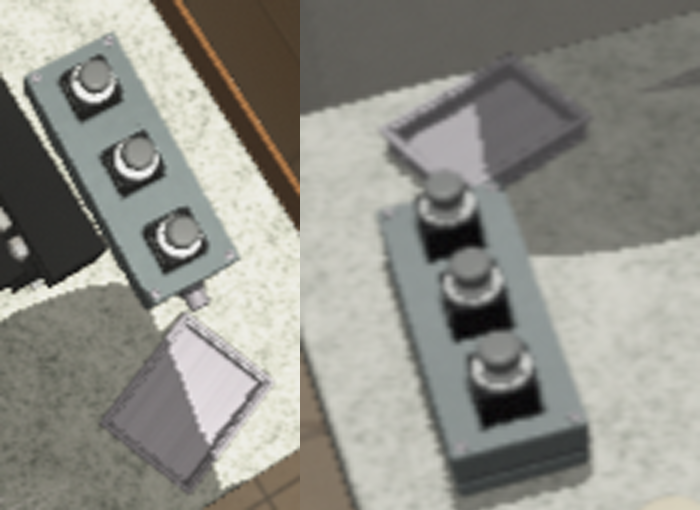

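The crop shows the cap tops clearly, at top-view crop pixels (95,73), (139,154) and (181,231). The tray corners are at (185,318), (268,380), (188,487) and (105,420).

```bash
python3 - <<'E'
from h import *
np.set_printoptions(precision=4,suppress=True)
T=[ray('top0',285+x/3,110+y/3,.073) for x,y in((95,73),(139,154),(181,231))]
S=[ray('scene0',170+(x-300)/4,170+y/4,.073) for x,y in((500,350),(471,265),(446,185))]
print(np.array(T),np.array(S)); 
for A in(T,S): d=A[0]-A[2]; print(np.linalg.norm(d),np.degrees(np.arctan2(d[1],d[0])))
t=np.array([ray('top0',285+x/3,110+y/3,.016) for x,y in((185,318),(268,380),(188,487),(105,420))]); print(t,t.mean(0),np.linalg.norm(np.diff(t,axis=0),axis=1))
t=np.array([ray('scene0',170+(x-300)/4,170+y/4,.016) for x,y in((385,130),(510,57),(588,122))]); print(t)
q=ctrl.read_state()['eef_rot']
from scipy.spatial.transform import Rotation as R
print(R.from_quat(q[[1,2,3,0]]).as_matrix())
E
```

```text
[[ 0.6651 -0.1967  0.073 ]
 [ 0.6114 -0.2233  0.073 ]
 [ 0.5611 -0.2483  0.073 ]] [[ 0.6698 -0.1958  0.073 ]
 [ 0.618  -0.2223  0.073 ]
 [ 0.5653 -0.2479  0.073 ]]
0.11610506636123923 26.371854018392835
0.11675762601300528 26.49690504385881
[[ 0.5133 -0.2588  0.016 ]
 [ 0.471  -0.3127  0.016 ]
 [ 0.4016 -0.2565  0.016 ]
 [ 0.4461 -0.2032  0.016 ]] [ 0.458  -0.2578  0.016 ] [0.0684 0.0894 0.0694]
[[ 0.4721 -0.3125  0.016 ]
 [ 0.4024 -0.2563  0.016 ]
 [ 0.4506 -0.2005  0.016 ]]
[[ 0.9204  0.3911 -0.0004]
 [ 0.3911 -0.9204  0.001 ]
 [ 0.     -0.0011 -1.    ]]
```

```bash
python3 - <<'E'
from h import *
np.set_printoptions(precision=3,suppress=True)
n=np.array([np.cos(np.radians(-63.6)),np.sin(np.radians(-63.6))]);t=np.array([-n[1],n[0]]);c=np.array([.6145,-.223])
def bx(p): q=p[:2]-c; return q@n,q@t
for u,v in((270,115),(295,155),(318,195),(300,207),(245,135),(278,240)):
  print('top',u,v,[ (z,np.round(bx(ray('top0',u,v,z)),3)) for z in(.1,.2,.3,.37)])
for u,v in((245,77),(258,73),(293,150),(293,213)):
  print('scene',u,v,[ (z,np.round(bx(ray('scene0',u,v,z)),3)) for z in(.1,.2,.3,.37)])
E
```

```text
top 270 115 [(0.1, array([-0.068,  0.123])), (0.2, array([-0.086,  0.09 ])), (0.3, array([-0.103,  0.057])), (0.37, array([-0.115,  0.033]))]
top 295 155 [(0.1, array([-0.062,  0.034])), (0.2, array([-0.08 ,  0.012])), (0.3, array([-0.099, -0.011])), (0.37, array([-0.111, -0.026]))]
top 318 195 [(0.1, array([-0.06 , -0.052])), (0.2, array([-0.078, -0.063])), (0.3, array([-0.097, -0.075])), (0.37, array([-0.109, -0.083]))]
top 300 207 [(0.1, array([-0.099, -0.057])), (0.2, array([-0.113, -0.067])), (0.3, array([-0.126, -0.078])), (0.37, array([-0.136, -0.086]))]
top 245 135 [(0.1, array([-0.127,  0.109])), (0.2, array([-0.137,  0.078])), (0.3, array([-0.147,  0.046])), (0.37, array([-0.154,  0.024]))]
top 278 240 [(0.1, array([-0.162, -0.092])), (0.2, array([-0.168, -0.098])), (0.3, array([-0.173, -0.104])), (0.37, array([-0.177, -0.109]))]
scene 245 77 [(0.1, array([-0.207, -0.508])), (0.2, array([-0.168, -0.342])), (0.3, array([-0.128, -0.176])), (0.37, array([-0.1 , -0.06]))]
scene 258 73 [(0.1, array([-0.246, -0.516])), (0.2, array([-0.201, -0.349])), (0.3, array([-0.156, -0.182])), (0.37, array([-0.125, -0.065]))]
scene 293 150 [(0.1, array([-0.226, -0.171])), (0.2, array([-0.184, -0.05 ])), (0.3, array([-0.142,  0.071])), (0.37, array([-0.112,  0.156]))]
scene 293 213 [(0.1, array([-0.16 ,  0.019])), (0.2, array([-0.127,  0.114])), (0.3, array([-0.094,  0.21 ])), (0.37, array([-0.07 ,  0.277]))]
```

Call:
jog_arm:
  series:
    - {"dx":0.035,"dy":-0.017,"az":-1}
    - {"dx":0.07,"dy":-0.034,"az":-2}
    - {"dx":0.105,"dy":-0.05,"az":-3}
    - {"dx":0.14,"dy":-0.067,"az":-3.4}
    - {"dx":0.175,"dy":-0.084,"az":-3.4}
  force: 40

```text
invalid input at $.series[0]: expected keys dx, dy, dz, ax, ay, az, hand
```

```bash
cat >> h.py <<'E'
from scipy.spatial.transform import Rotation as R
np.set_printoptions(precision=4,suppress=True)
NS,MS,FS=(.563,-.248),(.6145,-.223),(.6675,-.196)
def to(x,y,z,h=None):
    s=ctrl.read_state(); q=s['eef_rot']; M=R.from_quat(q[[1,2,3,0]]).as_matrix()
    print('t',s['time'],'tcp',s['tcp_pos'],'xhead',np.degrees(np.arctan2(M[1,0],M[0,0])),'F',s['force'],'w',s['width'],'go',M.T@(np.array([x,y,z])-s['tcp_pos']))
E
python3 -c "
from h import *
to(*NS,.2); print(ctrl.read_state()['joint_pos'])"
```

```text
t 0.1 tcp [ 0.2541 -0.5979  0.2307] xhead 23.022519649780985 F [-0.7766  0.1476  0.5746] w 0.9990791982503112 go [ 0.4211 -0.2012  0.031 ]
[-1.2156  0.4808  1.5968 -0.      1.0651 -0.0466]
```

All keys are required in each row.

Call:
jog_arm:
  series:
    - {"dx":0.035,"dy":-0.017,"dz":0,"ax":0,"ay":0,"az":-1,"hand":0}
    - {"dx":0.07,"dy":-0.034,"dz":0,"ax":0,"ay":0,"az":-2,"hand":0}
    - {"dx":0.105,"dy":-0.05,"dz":0,"ax":0,"ay":0,"az":-3,"hand":0}
    - {"dx":0.14,"dy":-0.067,"dz":0,"ax":0,"ay":0,"az":-3.4,"hand":0}
    - {"dx":0.175,"dy":-0.084,"dz":0,"ax":0,"ay":0,"az":-3.4,"hand":0}
  force: 40

```text
time: 0.6
tcp_pos: [0.3831, -0.4511, 0.2311]
eef_rot: [-0.0, 0.974, 0.229, -0.0]
force: [-0.1, -0.4, -0.8]
width: 1.002
grasp_force: 0.0
```

```bash
python3 -c "
from h import *
to(*NS,.2); print(ctrl.read_state()['joint_pos'])"
```

```text
t 0.6 tcp [ 0.3831 -0.4511  0.2311] xhead 26.42506451321235 F [-0.1255 -0.4238 -0.7986] w 1.0021610516880515 go [ 0.2515 -0.1018  0.0311]
[-0.9179  0.3995  1.7337  0.      1.0089  0.1916]
```

Call:
jog_arm:
  series:
    - {"dx":0.04,"dy":-0.016,"dz":0,"ax":0,"ay":0,"az":0,"hand":0}
    - {"dx":0.08,"dy":-0.032,"dz":0,"ax":0,"ay":0,"az":0,"hand":0}
    - {"dx":0.12,"dy":-0.048,"dz":0,"ax":0,"ay":0,"az":0,"hand":0}
    - {"dx":0.16,"dy":-0.064,"dz":0,"ax":0,"ay":0,"az":0,"hand":0}
    - {"dx":0.19,"dy":-0.08,"dz":0,"ax":0,"ay":0,"az":0,"hand":0}

```text
time: 1.1
tcp_pos: [0.5184, -0.2944, 0.2311]
eef_rot: [-0.0, 0.973, 0.229, 0.0]
force: [0.2, -0.1, -0.8]
width: 1.003
grasp_force: 0.0
```

```bash
python3 -c "
from h import *
to(*NS,.2)
a=snap('wrist','w1')['pixels']; b=snap('scene','s1')['pixels']; c=snap('top','t1')['pixels']
o=np.zeros((600,800,3),np.uint8); o[:300,:400]=cv2.resize(a,(400,300)); o[:300,400:]=cv2.resize(b,(400,300)); o[300:,:400]=cv2.resize(c,(400,300)); cv2.imwrite('pics/m1.png',o[:,:,::-1])"
```

```text
t 1.1 tcp [ 0.5184 -0.2944  0.2311] xhead 26.461378961639383 F [ 0.2337 -0.1221 -0.7847] w 1.002927125275995 go [ 0.0606 -0.0216  0.0311]
```

View pics/m1.png

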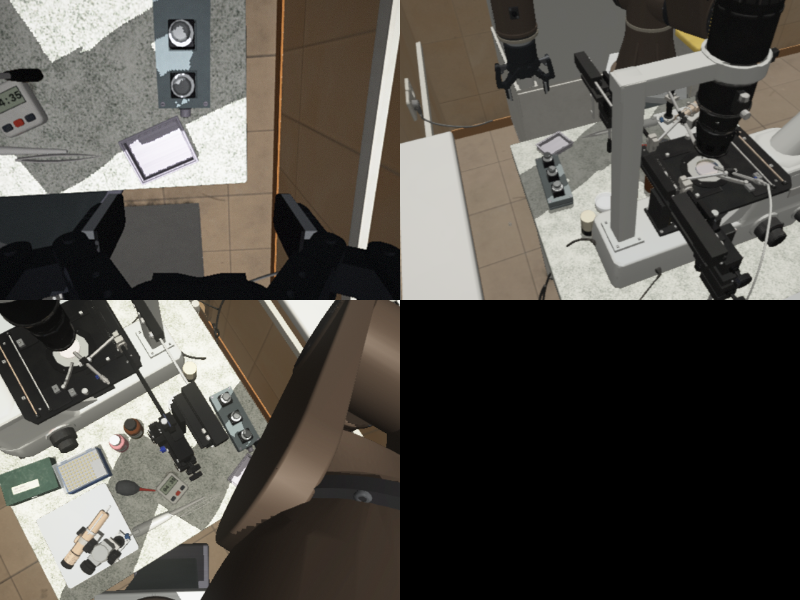

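The wrist view shows the box along the image's vertical axis, with near and middle buttons near full-size pixels (255,115) and (252,46) and the tray near (222,210). I'll measure all of them from here.

```bash
python3 -c "
from h import *
I=np.load('pics/w1.npz')['I']
g=cv2.medianBlur(cv2.cvtColor(I,cv2.COLOR_RGB2GRAY),3)
print(cv2.HoughCircles(g,cv2.HOUGH_GRADIENT,1,30,param1=120,param2=18,minRadius=8,maxRadius=24))
for s in(NS,MS,FS): print(proj('w1',(*s,.073)))
print(proj('w1',(.459,-.257,.016)),np.load('pics/w1.npz')['P'])
cv2.imwrite('pics/c2.png',cv2.resize(I[0:270,160:300,::-1],None,fx=2.2,fy=2.2,interpolation=cv2.INTER_CUBIC))"
```

```text
[[[249.5  44.5  16.5]
  [255.5 116.5  15.2]
  [ 17.5 135.5  14.1]
  [104.5 236.5  20.1]
  [269.5 152.5  15.4]
  [ 46.5 192.5  16.8]]]
[250.7374 116.4573]
[249.6308  39.6011]
[246.7366 -50.9276]
[220.5946 209.4522] [[ 0.444   0.8562  0.2642  0.5859]
 [-0.896   0.4245  0.1301 -0.2623]
 [-0.0008 -0.2945  0.9557  0.3736]
 [ 0.      0.      0.      1.    ]]
```

View pics/c2.png

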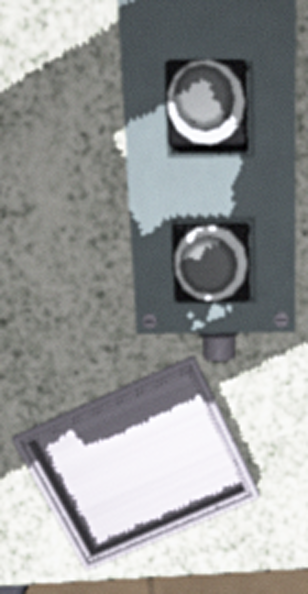

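The crop shows the middle cap at (203,97), the near cap at (211,260), and the tray corners at (195,360), (258,492), (90,563) and (15,438).

```bash
python3 -c "
from h import *
f=lambda x,y,z:ray('w1',160+x/2.2,y/2.2,z)
print(f(203,97,.073),f(211,260,.073))
print(f(167,152,.036),f(247,152,.036),f(175,301,.036),f(252,301,.036))
t=np.array([f(*p,.016) for p in((195,360),(258,492),(90,563),(15,438))]);print(t,t.mean(0),np.linalg.norm(np.diff(t,axis=0),axis=1))
to(*NS,.2)"
```

```text
[ 0.6125 -0.2262  0.073 ] [ 0.5636 -0.2524  0.073 ]
[ 0.5911 -0.2174  0.036 ] [ 0.6053 -0.2461  0.036 ] [ 0.5389 -0.2447  0.036 ] [ 0.5534 -0.2739  0.036 ]
[[ 0.5159 -0.2629  0.016 ]
 [ 0.4713 -0.3172  0.016 ]
 [ 0.4007 -0.2591  0.016 ]
 [ 0.4445 -0.2024  0.016 ]] [ 0.4581 -0.2604  0.016 ] [0.0703 0.0914 0.0716]
t 1.25 tcp [ 0.5179 -0.2944  0.231 ] xhead 26.594789520293855 F [ 0.2509 -0.7656  0.1037] w 0.9988167471160132 go [ 0.0612 -0.0213  0.031 ]
```

Call:
jog_arm:
  series:
    - {"dx":0.02,"dy":-0.007,"dz":0,"ax":0,"ay":0,"az":0,"hand":1}
    - {"dx":0.04,"dy":-0.013,"dz":0.02,"ax":0,"ay":0,"az":0,"hand":1}
    - {"dx":0.06,"dy":-0.02,"dz":0.05,"ax":0,"ay":0,"az":0,"hand":1}
    - {"dx":0.06,"dy":-0.02,"dz":0.08,"ax":0,"ay":0,"az":0,"hand":1}
    - {"dx":0.06,"dy":-0.02,"dz":0.1,"ax":0,"ay":0,"az":0,"hand":1}

```text
time: 1.75
tcp_pos: [0.5608, -0.2516, 0.1292]
eef_rot: [-0.001, 0.974, 0.229, -0.001]
force: [0.1, -0.6, -0.4]
width: 0.144
grasp_force: 0.0
```

```bash
python3 -c "
from h import *
to(.5625,-.25,.085)
b=snap('scene','s2')['pixels'][:300,80:480]; c=snap('wrist','w2')['pixels']; print(ctrl.read_state()['joint_pos'])
o=np.hstack([b,cv2.resize(c,(400,300))]); cv2.imwrite('pics/m2.png',o[:,:,::-1])"
```

```text
t 1.75 tcp [ 0.5608 -0.2516  0.1292] xhead 26.43462932633223 F [ 0.1399 -0.639  -0.4089] w 0.14352525297445795 go [ 0.0023 -0.0006  0.0442]
[-0.4717  0.5482  1.7719 -0.0002  0.8266  0.6387]
```

View pics/m2.png

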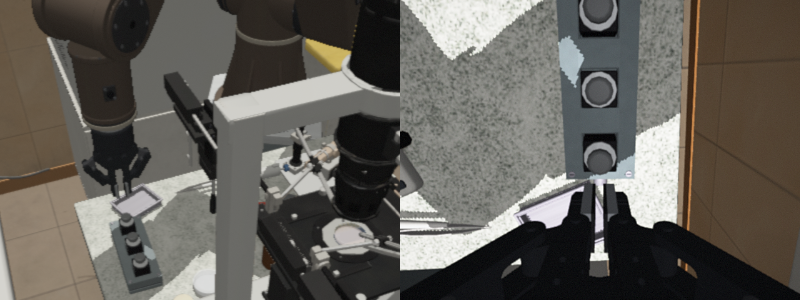

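The wrist column stands clear of the manipulator. The wrist view has the caps near full-size pixels (279,222), (280,124) and (279,13). I'll measure those.

```bash
python3 -c "
from h import *
I=np.load('pics/w2.npz')['I']
for v0 in(222,124,14):
  a=max(v0-30,0); g=cv2.cvtColor(I[a:v0+30,245:315],cv2.COLOR_RGB2GRAY); g=cv2.resize(g,None,fx=4,fy=4,interpolation=cv2.INTER_CUBIC)
  c=cv2.HoughCircles(g,cv2.HOUGH_GRADIENT,1,200,param1=80,param2=15,minRadius=48,maxRadius=100)
  if c is None: continue
  x,y,r=c[0,0]/4; print(x+245,y+a,r,ray('w2',x+245,y+a,.073),ray('w2',x+245,y+a,.058))
for p in((.5625,-.25),(.613,-.2245),(.6655,-.1985)): print(proj('w2',(*p,.073)))
"
```

```text
279.875 226.875 18.3 [ 0.5627 -0.2514  0.073 ] [ 0.5577 -0.2538  0.058 ]
278.875 125.375 24.575 [ 0.6142 -0.2252  0.073 ] [ 0.6132 -0.2257  0.058 ]
277.125 17.875 24.85 [ 0.6602 -0.2015  0.073 ] [ 0.6627 -0.2002  0.058 ]
[277.6332 226.1403]
[276.6498 126.9087]
[276.3654   3.8948]
```

Call:
jog_arm:
  series:
    - {"dx":0.002,"dy":-0.001,"dz":0.02,"ax":0,"ay":0,"az":0,"hand":1}
    - {"dx":0.002,"dy":-0.001,"dz":0.037,"ax":0,"ay":0,"az":0,"hand":1}
    - {"dx":0.002,"dy":-0.001,"dz":0.047,"ax":0,"ay":0,"az":0,"hand":1}
    - {"dx":0.002,"dy":-0.001,"dz":0.052,"ax":0,"ay":0,"az":0,"hand":1}
    - {"dx":0.002,"dy":-0.001,"dz":0.052,"ax":0,"ay":0,"az":0,"hand":1}

```text
time: 2.35
tcp_pos: [0.5631, -0.2502, 0.0795]
eef_rot: [-0.0, 0.974, 0.228, -0.0]
force: [-0.8, -0.2, -0.3]
width: -0.0
grasp_force: 0.0
```

Call:
jog_arm:
  series:
    - {"dx":0,"dy":0,"dz":0.001,"ax":0,"ay":0,"az":0,"hand":1}
    - {"dx":0,"dy":0,"dz":0.002,"ax":0,"ay":0,"az":0,"hand":1}
    - {"dx":0,"dy":0,"dz":0.003,"ax":0,"ay":0,"az":0,"hand":1}
    - {"dx":0,"dy":0,"dz":0.004,"ax":0,"ay":0,"az":0,"hand":1}
    - {"dx":0,"dy":0,"dz":0.004,"ax":0,"ay":0,"az":0,"hand":1}

```text
time: 2.85
tcp_pos: [0.5631, -0.2498, 0.0753]
eef_rot: [-0.0, 0.974, 0.229, -0.0]
force: [1.2, 0.4, -0.0]
width: 0.003
grasp_force: 0.0
```

Call:
jog_arm:
  series:
    - {"dx":0,"dy":0,"dz":0.001,"ax":0,"ay":0,"az":0,"hand":1}
    - {"dx":0,"dy":0,"dz":0.002,"ax":0,"ay":0,"az":0,"hand":1}
    - {"dx":0,"dy":0,"dz":0.003,"ax":0,"ay":0,"az":0,"hand":1}
    - {"dx":0,"dy":0,"dz":0.003,"ax":0,"ay":0,"az":0,"hand":1}

```text
time: 3.25
tcp_pos: [0.5632, -0.2499, 0.0723]
eef_rot: [-0.0, 0.974, 0.229, 0.0]
force: [-0.9, 0.3, 3.0]
width: 0.003
grasp_force: 1.4
```

Call:
jog_arm:
  series:
    - {"dx":0,"dy":0,"dz":0.001,"ax":0,"ay":0,"az":0,"hand":1}
    - {"dx":0,"dy":0,"dz":0.001,"ax":0,"ay":0,"az":0,"hand":1}

```text
time: 3.45
tcp_pos: [0.5632, -0.2499, 0.0714]
eef_rot: [0.0, 0.974, 0.229, 0.0]
force: [-1.5, 0.9, 6.2]
width: -0.001
grasp_force: 2.8
```

Call:
jog_arm:
  series:
    - {"dx":0,"dy":0,"dz":0.0005,"ax":0,"ay":0,"az":0,"hand":1}
    - {"dx":0,"dy":0,"dz":0.0005,"ax":0,"ay":0,"az":0,"hand":1}

```text
time: 3.65
tcp_pos: [0.5633, -0.2499, 0.071]
eef_rot: [0.0, 0.974, 0.229, 0.0]
force: [-0.6, 0.7, 6.4]
width: 0.002
grasp_force: 3.4
```

Call:
jog_arm:
  series:
    - {"dx":0,"dy":0,"dz":0.0005,"ax":0,"ay":0,"az":0,"hand":1}
    - {"dx":0,"dy":0,"dz":0.0005,"ax":0,"ay":0,"az":0,"hand":1}

```text
time: 3.85
tcp_pos: [0.5633, -0.25, 0.0706]
eef_rot: [0.0, 0.974, 0.229, 0.0]
force: [-0.5, 0.1, 7.3]
width: 0.001
grasp_force: 4.0
```

Call:
jog_arm:
  series:
    - {"dx":0,"dy":0,"dz":0.0005,"ax":0,"ay":0,"az":0,"hand":1}
    - {"dx":0,"dy":0,"dz":0.0005,"ax":0,"ay":0,"az":0,"hand":1}

```text
time: 4.05
tcp_pos: [0.5633, -0.2499, 0.0702]
eef_rot: [0.0, 0.974, 0.229, 0.0]
force: [-2.0, 0.5, 9.6]
width: -0.003
grasp_force: 4.6
```

The near switch is stiff: the push is past 9 N and still rising linearly. I'll back off and press the middle one.

Call:
jog_arm:
  series:
    - {"dx":0,"dy":0,"dz":-0.01,"ax":0,"ay":0,"az":0,"hand":1}
    - {"dx":0,"dy":0,"dz":-0.02,"ax":0,"ay":0,"az":0,"hand":1}
    - {"dx":0.02,"dy":0,"dz":-0.02,"ax":0,"ay":0,"az":0,"hand":1}
    - {"dx":0.045,"dy":0,"dz":-0.02,"ax":0,"ay":0,"az":0,"hand":1}
    - {"dx":0.056,"dy":0,"dz":-0.015,"ax":0,"ay":0,"az":0,"hand":1}

```text
time: 4.55
tcp_pos: [0.6156, -0.2246, 0.0862]
eef_rot: [0.001, 0.973, 0.229, 0.001]
force: [-0.1, -0.8, 0.4]
width: -0.0
grasp_force: 0.0
```

Call:
jog_arm:
  series:
    - {"dx":0,"dy":0,"dz":0.004,"ax":0,"ay":0,"az":0,"hand":1}
    - {"dx":0,"dy":0,"dz":0.008,"ax":0,"ay":0,"az":0,"hand":1}
    - {"dx":0,"dy":0,"dz":0.011,"ax":0,"ay":0,"az":0,"hand":1}
    - {"dx":0,"dy":0,"dz":0.012,"ax":0,"ay":0,"az":0,"hand":1}
    - {"dx":0,"dy":0,"dz":0.013,"ax":0,"ay":0,"az":0,"hand":1}

```text
time: 5.05
tcp_pos: [0.6127, -0.2253, 0.0717]
eef_rot: [-0.0, 0.974, 0.228, -0.0]
force: [-1.9, -0.0, 3.4]
width: 0.0
grasp_force: 1.5
```

Call:
jog_arm:
  series:
    - {"dx":0,"dy":0,"dz":0.0005,"ax":0,"ay":0,"az":0,"hand":1}
    - {"dx":0,"dy":0,"dz":0.001,"ax":0,"ay":0,"az":0,"hand":1}
    - {"dx":0,"dy":0,"dz":0.0015,"ax":0,"ay":0,"az":0,"hand":1}
    - {"dx":0,"dy":0,"dz":0.0015,"ax":0,"ay":0,"az":0,"hand":1}

```text
time: 5.45
tcp_pos: [0.6133, -0.225, 0.0704]
eef_rot: [0.0, 0.974, 0.229, 0.0]
force: [-1.9, 0.1, 3.7]
width: 0.005
grasp_force: 2.0
```

Call:
jog_arm:
  series:
    - {"dx":0,"dy":0,"dz":0.0005,"ax":0,"ay":0,"az":0,"hand":1}
    - {"dx":0,"dy":0,"dz":0.001,"ax":0,"ay":0,"az":0,"hand":1}
    - {"dx":0,"dy":0,"dz":0.0015,"ax":0,"ay":0,"az":0,"hand":1}
    - {"dx":0,"dy":0,"dz":0.0015,"ax":0,"ay":0,"az":0,"hand":1}

```text
time: 5.85
tcp_pos: [0.6134, -0.225, 0.0686]
eef_rot: [0.0, 0.974, 0.229, -0.0]
force: [-1.3, -0.3, 2.3]
width: -0.002
grasp_force: 1.0
```

Call:
jog_arm:
  series:
    - {"dx":0,"dy":0,"dz":0.0005,"ax":0,"ay":0,"az":0,"hand":1}
    - {"dx":0,"dy":0,"dz":0.001,"ax":0,"ay":0,"az":0,"hand":1}
    - {"dx":0,"dy":0,"dz":0.0015,"ax":0,"ay":0,"az":0,"hand":1}
    - {"dx":0,"dy":0,"dz":0.0015,"ax":0,"ay":0,"az":0,"hand":1}

```text
time: 6.25
tcp_pos: [0.6133, -0.225, 0.0671]
eef_rot: [-0.0, 0.974, 0.229, -0.0]
force: [-0.0, -0.2, 0.3]
width: 0.001
grasp_force: 0.0
```

Call:
jog_arm:
  series:
    - {"dx":0,"dy":0,"dz":0.0005,"ax":0,"ay":0,"az":0,"hand":1}
    - {"dx":0,"dy":0,"dz":0.001,"ax":0,"ay":0,"az":0,"hand":1}
    - {"dx":0,"dy":0,"dz":0.001,"ax":0,"ay":0,"az":0,"hand":1}

```text
time: 6.55
tcp_pos: [0.6133, -0.225, 0.0662]
eef_rot: [-0.0, 0.974, 0.228, -0.0]
force: [-0.3, -0.2, -0.0]
width: 0.001
grasp_force: 0.0
```

The middle one clicked. Next is the far one.

Call:
jog_arm:
  series:
    - {"dx":0,"dy":0,"dz":-0.012,"ax":0,"ay":0,"az":0,"hand":1}
    - {"dx":0.005,"dy":0,"dz":-0.024,"ax":0,"ay":0,"az":0,"hand":1}
    - {"dx":0.03,"dy":0,"dz":-0.024,"ax":0,"ay":0,"az":0,"hand":1}
    - {"dx":0.05,"dy":0,"dz":-0.022,"ax":0,"ay":0,"az":0,"hand":1}
    - {"dx":0.058,"dy":0,"dz":-0.015,"ax":0,"ay":0,"az":0,"hand":1}

```text
time: 7.05
tcp_pos: [0.668, -0.1987, 0.0833]
eef_rot: [0.001, 0.973, 0.229, 0.002]
force: [-0.3, -0.4, -0.3]
width: -0.003
grasp_force: 0.0
```

Call:
jog_arm:
  series:
    - {"dx":0,"dy":0,"dz":0.004,"ax":0,"ay":0,"az":0,"hand":1}
    - {"dx":0,"dy":0,"dz":0.006,"ax":0,"ay":0,"az":0,"hand":1}
    - {"dx":0,"dy":0,"dz":0.008,"ax":0,"ay":0,"az":0,"hand":1}
    - {"dx":0,"dy":0,"dz":0.009,"ax":0,"ay":0,"az":0,"hand":1}
    - {"dx":0,"dy":0,"dz":0.0095,"ax":0,"ay":0,"az":0,"hand":1}

```text
time: 7.55
tcp_pos: [0.6648, -0.1995, 0.0719]
eef_rot: [-0.0, 0.974, 0.228, -0.0]
force: [-1.2, 0.5, 2.9]
width: -0.003
grasp_force: 1.5
```

Call:
jog_arm:
  series:
    - {"dx":0,"dy":0,"dz":0.0005,"ax":0,"ay":0,"az":0,"hand":1}
    - {"dx":0,"dy":0,"dz":0.001,"ax":0,"ay":0,"az":0,"hand":1}
    - {"dx":0,"dy":0,"dz":0.0015,"ax":0,"ay":0,"az":0,"hand":1}
    - {"dx":0,"dy":0,"dz":0.0015,"ax":0,"ay":0,"az":0,"hand":1}

```text
time: 7.95
tcp_pos: [0.6652, -0.1992, 0.0704]
eef_rot: [0.0, 0.974, 0.229, 0.0]
force: [-3.4, -0.4, 5.9]
width: -0.0
grasp_force: 2.4
```

Call:
jog_arm:
  series:
    - {"dx":0,"dy":0,"dz":0.0005,"ax":0,"ay":0,"az":0,"hand":1}
    - {"dx":0,"dy":0,"dz":0.001,"ax":0,"ay":0,"az":0,"hand":1}
    - {"dx":0,"dy":0,"dz":0.0015,"ax":0,"ay":0,"az":0,"hand":1}
    - {"dx":0,"dy":0,"dz":0.0015,"ax":0,"ay":0,"az":0,"hand":1}

```text
time: 8.35
tcp_pos: [0.6652, -0.1991, 0.0686]
eef_rot: [-0.0, 0.974, 0.229, -0.0]
force: [-1.6, -0.7, 0.7]
width: -0.001
grasp_force: 0.8
```

Call:
jog_arm:
  series:
    - {"dx":0,"dy":0,"dz":0.0005,"ax":0,"ay":0,"az":0,"hand":1}
    - {"dx":0,"dy":0,"dz":0.001,"ax":0,"ay":0,"az":0,"hand":1}
    - {"dx":0,"dy":0,"dz":0.0015,"ax":0,"ay":0,"az":0,"hand":1}
    - {"dx":0,"dy":0,"dz":0.0015,"ax":0,"ay":0,"az":0,"hand":1}

```text
time: 8.75
tcp_pos: [0.6653, -0.1991, 0.0671]
eef_rot: [-0.0, 0.974, 0.229, 0.0]
force: [0.1, 0.1, 0.2]
width: -0.004
grasp_force: 0.0
```

Call:
jog_arm:
  series:
    - {"dx":0,"dy":0,"dz":0.0005,"ax":0,"ay":0,"az":0,"hand":1}
    - {"dx":0,"dy":0,"dz":0.001,"ax":0,"ay":0,"az":0,"hand":1}
    - {"dx":0,"dy":0,"dz":0.001,"ax":0,"ay":0,"az":0,"hand":1}

```text
time: 9.05
tcp_pos: [0.6652, -0.1991, 0.0662]
eef_rot: [-0.0, 0.974, 0.229, -0.0]
force: [-0.8, 0.1, 0.3]
width: 0.001
grasp_force: 0.0
```

Both sound ones clicked in. Now I'll lift, open the hand and go back over the near, stiff switch.

Call:
jog_arm:
  series:
    - {"dx":0,"dy":0,"dz":-0.03,"ax":0,"ay":0,"az":0,"hand":1}
    - {"dx":-0.01,"dy":0,"dz":-0.06,"ax":0,"ay":0,"az":0,"hand":0.7}
    - {"dx":-0.05,"dy":0,"dz":-0.065,"ax":0,"ay":0,"az":0,"hand":0.3}
    - {"dx":-0.09,"dy":0.001,"dz":-0.065,"ax":0,"ay":0,"az":0,"hand":0.3}
    - {"dx":-0.115,"dy":0.001,"dz":-0.065,"ax":0,"ay":0,"az":0,"hand":0.3}

```text
time: 9.55
tcp_pos: [0.5606, -0.252, 0.1317]
eef_rot: [0.0, 0.974, 0.228, -0.0]
force: [-0.2, -1.0, -0.7]
width: 0.677
grasp_force: 0.0
```

Call:
jog_arm:
  series:
    - {"dx":0,"dy":0,"dz":0.01,"ax":0,"ay":0,"az":0,"hand":0.3}
    - {"dx":0,"dy":0,"dz":0.03,"ax":0,"ay":0,"az":0,"hand":0.3}
    - {"dx":0,"dy":0,"dz":0.05,"ax":0,"ay":0,"az":0,"hand":0.3}
    - {"dx":0,"dy":0,"dz":0.06,"ax":0,"ay":0,"az":0,"hand":0.3}
    - {"dx":0,"dy":0,"dz":0.06,"ax":0,"ay":0,"az":0,"hand":0.3}

```text
time: 10.05
tcp_pos: [0.5623, -0.2506, 0.0698]
eef_rot: [-0.001, 0.974, 0.229, -0.001]
force: [-1.0, 0.5, 0.5]
width: 0.701
grasp_force: 0.0
```

```bash
python3 -c "
from h import *
to(.5625,-.251,.0385)
I=snap('wrist','w3')['pixels']; J=snap('scene','s3')['pixels'][140:320,120:280]
o=np.hstack([cv2.resize(I[:,140:420],(400,600)),cv2.resize(J,(400,450)).repeat(1,0)[:450] if 0 else np.pad(cv2.resize(J,(400,450)),((0,150),(0,0),(0,0)))]); cv2.imwrite('pics/m3.png',o[:,:,::-1])"
```

```text
t 10.05 tcp [ 0.5623 -0.2506  0.0698] xhead 26.4337444016633 F [-0.9984  0.4965  0.5164] w 0.7010513008569748 go [0.0001 0.0005 0.0313]
```

View pics/m3.png

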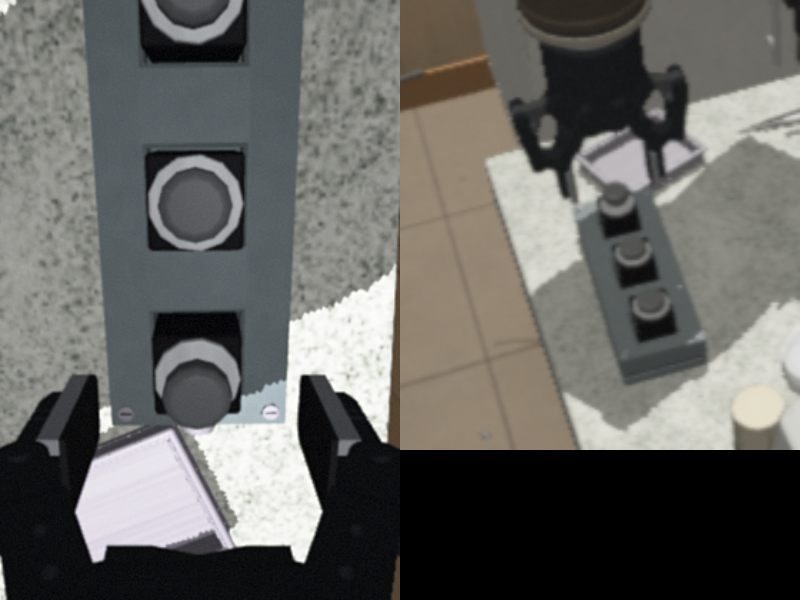

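The fingers straddle the near switch symmetrically, with the finger midpoint at about column 197 and the cap at 197. The middle and far caps are visibly in. Descending.

Call:
jog_arm:
  series:
    - {"dx":0,"dy":0,"dz":0.012,"ax":0,"ay":0,"az":0,"hand":0.3}
    - {"dx":0,"dy":0,"dz":0.022,"ax":0,"ay":0,"az":0,"hand":0.3}
    - {"dx":0,"dy":0,"dz":0.028,"ax":0,"ay":0,"az":0,"hand":0.3}
    - {"dx":0,"dy":0,"dz":0.031,"ax":0,"ay":0,"az":0,"hand":0.3}
    - {"dx":0,"dy":0,"dz":0.031,"ax":0,"ay":0,"az":0,"hand":0.3}

```text
time: 10.65
tcp_pos: [0.5625, -0.2511, 0.0398]
eef_rot: [-0.0, 0.974, 0.229, -0.0]
force: [0.1, -0.1, 0.3]
width: 0.704
grasp_force: 0.0
```

Call:
jog_arm:
  series:
    - {"dx":0,"dy":0,"dz":0,"ax":0,"ay":0,"az":0,"hand":0.5}
    - {"dx":0,"dy":0,"dz":0,"ax":0,"ay":0,"az":0,"hand":0.6}
    - {"dx":0,"dy":0,"dz":0,"ax":0,"ay":0,"az":0,"hand":0.65}
    - {"dx":0,"dy":0,"dz":0,"ax":0,"ay":0,"az":0,"hand":0.7}
    - {"dx":0,"dy":0,"dz":0,"ax":0,"ay":0,"az":0,"hand":0.75}
  force: 30

```text
time: 11.15
tcp_pos: [0.5626, -0.251, 0.0407]
eef_rot: [-0.0, 0.974, 0.229, -0.0]
force: [-3.0, 2.3, 5.1]
width: 0.343
grasp_force: 29.8
```

Call:
jog_arm:
  series:
    - {"dx":0,"dy":0,"dz":0,"ax":0,"ay":0,"az":0,"hand":1}
    - {"dx":0,"dy":0,"dz":0,"ax":0,"ay":0,"az":0,"hand":1}
    - {"dx":0,"dy":0,"dz":0,"ax":0,"ay":0,"az":0,"hand":1}
  force: 60

```text
time: 11.45
tcp_pos: [0.5626, -0.251, 0.0409]
eef_rot: [-0.0, 0.974, 0.229, 0.0]
force: [-3.2, 3.4, 8.6]
width: 0.329
grasp_force: 59.1
```

Call:
jog_arm:
  series:
    - {"dx":0,"dy":0,"dz":-0.004,"ax":0,"ay":0,"az":0,"hand":1}
    - {"dx":0,"dy":0,"dz":-0.008,"ax":0,"ay":0,"az":0,"hand":1}
    - {"dx":0,"dy":0,"dz":-0.012,"ax":0,"ay":0,"az":0,"hand":1}
    - {"dx":0,"dy":0,"dz":-0.016,"ax":0,"ay":0,"az":0,"hand":1}
    - {"dx":0,"dy":0,"dz":-0.02,"ax":0,"ay":0,"az":0,"hand":1}

```text
time: 11.95
tcp_pos: [0.563, -0.2515, 0.0608]
eef_rot: [0.0, 0.974, 0.229, 0.0]
force: [0.2, 0.3, -2.4]
width: 0.331
grasp_force: 59.8
```

Call:
jog_arm:
  series:
    - {"dx":0,"dy":0,"dz":-0.01,"ax":0,"ay":0,"az":0,"hand":1}
    - {"dx":0,"dy":0,"dz":-0.02,"ax":0,"ay":0,"az":0,"hand":1}
    - {"dx":0,"dy":0,"dz":-0.03,"ax":0,"ay":0,"az":0,"hand":1}
    - {"dx":0,"dy":0,"dz":-0.035,"ax":0,"ay":0,"az":0,"hand":1}
    - {"dx":0,"dy":0,"dz":-0.035,"ax":0,"ay":0,"az":0,"hand":1}

```text
time: 12.45
tcp_pos: [0.5633, -0.2515, 0.0964]
eef_rot: [0.001, 0.974, 0.229, 0.001]
force: [-0.2, -0.8, -2.8]
width: 0.331
grasp_force: 59.8
```

```bash
python3 -c "
from h import *
to(.4585,-.259,.0925)
I=snap('wrist','w4')['pixels']; J=snap('scene','s4')['pixels'][120:300,120:280]
o=np.hstack([cv2.resize(I[:,140:420],(400,600)),np.pad(cv2.resize(J,(400,450)),((0,150),(0,0),(0,0)))]); cv2.imwrite('pics/m4.png',o[:,:,::-1])"
```

```text
t 12.45 tcp [ 0.5633 -0.2515  0.0964] xhead 26.423920426492057 F [-0.2118 -0.8066 -2.7545] w 0.33099738848070653 go [-0.0972 -0.0399  0.0038]
```

View pics/m4.png

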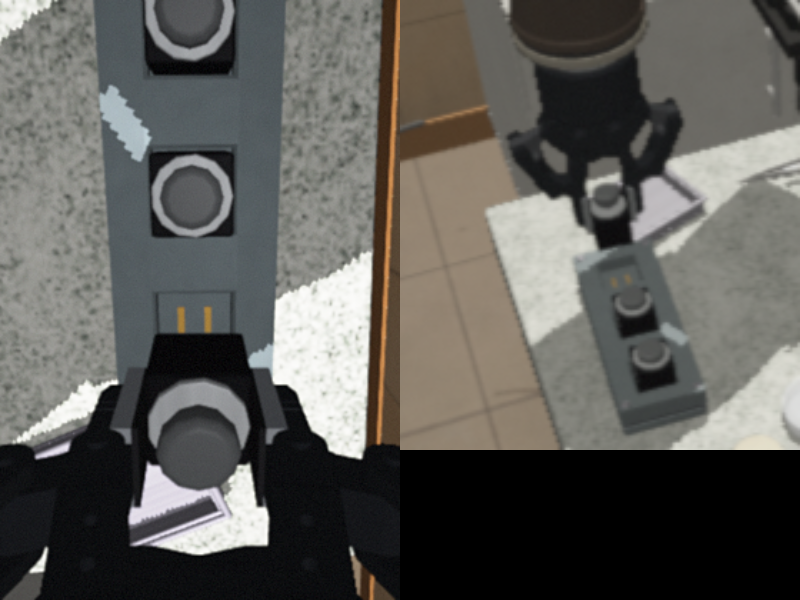

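The switch is out and gripped by its housing with the button out, and the other two are in. The socket contacts show at about (195,320). Now over to the tray.

Call:
jog_arm:
  series:
    - {"dx":-0.015,"dy":-0.006,"dz":0,"ax":0,"ay":0,"az":0,"hand":1}
    - {"dx":-0.04,"dy":-0.016,"dz":0,"ax":0,"ay":0,"az":0,"hand":1}
    - {"dx":-0.07,"dy":-0.028,"dz":0,"ax":0,"ay":0,"az":0,"hand":1}
    - {"dx":-0.09,"dy":-0.037,"dz":0,"ax":0,"ay":0,"az":0,"hand":1}
    - {"dx":-0.097,"dy":-0.04,"dz":0.01,"ax":0,"ay":0,"az":0,"hand":1}

```text
time: 13.05
tcp_pos: [0.456, -0.2584, 0.0855]
eef_rot: [-0.0, 0.974, 0.228, -0.0]
force: [-0.8, -0.8, -1.6]
width: 0.331
grasp_force: 59.9
```

Call:
jog_arm:
  series:
    - {"dx":0,"dy":0,"dz":0.01,"ax":0,"ay":0,"az":0,"hand":1}
    - {"dx":0,"dy":0,"dz":0.025,"ax":0,"ay":0,"az":0,"hand":1}
    - {"dx":0,"dy":0,"dz":0.04,"ax":0,"ay":0,"az":0,"hand":1}
    - {"dx":0,"dy":0,"dz":0.045,"ax":0,"ay":0,"az":0,"hand":1}
    - {"dx":0,"dy":0,"dz":0.045,"ax":0,"ay":0,"az":0,"hand":1}

```text
time: 13.55
tcp_pos: [0.458, -0.2582, 0.0393]
eef_rot: [-0.001, 0.974, 0.229, -0.001]
force: [0.5, 0.2, -1.4]
width: 0.332
grasp_force: 59.8
```

```bash
python3 -c "
from h import *
to(.4585,-.259,.0225)
I=snap('wrist','w5')['pixels']; J=snap('scene','s5')['pixels'][120:300,120:280]
o=np.hstack([cv2.resize(I[:,140:420],(400,600)),np.pad(cv2.resize(J,(400,450)),((0,150),(0,0),(0,0)))]); cv2.imwrite('pics/m5.png',o[:,:,::-1])"
```

```text
t 13.55 tcp [ 0.458  -0.2582  0.0393] xhead 26.43725489084183 F [ 0.4509  0.194  -1.3921] w 0.332306952774298 go [0.0001 0.001  0.0168]
```

View pics/m5.png

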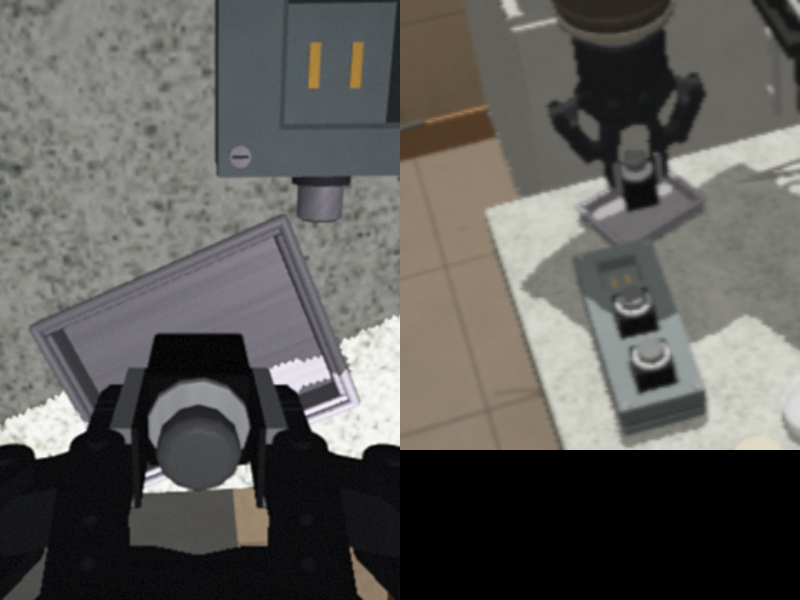

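The switch hangs over the middle of the tray. I'll lower it until it touches.

Call:
jog_arm:
  series:
    - {"dx":0,"dy":0,"dz":0.005,"ax":0,"ay":0,"az":0,"hand":1}
    - {"dx":0,"dy":0,"dz":0.01,"ax":0,"ay":0,"az":0,"hand":1}
    - {"dx":0,"dy":0,"dz":0.013,"ax":0,"ay":0,"az":0,"hand":1}
    - {"dx":0,"dy":0,"dz":0.0145,"ax":0,"ay":0,"az":0,"hand":1}
    - {"dx":0,"dy":0,"dz":0.0145,"ax":0,"ay":0,"az":0,"hand":1}

```text
time: 14.15
tcp_pos: [0.4579, -0.2585, 0.0256]
eef_rot: [-0.0, 0.974, 0.229, -0.0]
force: [0.3, -0.1, -2.6]
width: 0.33
grasp_force: 59.8
```

Call:
jog_arm:
  series:
    - {"dx":0,"dy":0,"dz":0.001,"ax":0,"ay":0,"az":0,"hand":1}
    - {"dx":0,"dy":0,"dz":0.001,"ax":0,"ay":0,"az":0,"hand":1}

```text
time: 14.35
tcp_pos: [0.4581, -0.2586, 0.0248]
eef_rot: [0.0, 0.974, 0.229, 0.0]
force: [-0.6, -0.7, -1.2]
width: 0.334
grasp_force: 59.8
```

Call:
jog_arm:
  series:
    - {"dx":0,"dy":0,"dz":0.001,"ax":0,"ay":0,"az":0,"hand":1}
    - {"dx":0,"dy":0,"dz":0.001,"ax":0,"ay":0,"az":0,"hand":1}

```text
time: 14.55
tcp_pos: [0.458, -0.2586, 0.0238]
eef_rot: [-0.0, 0.974, 0.229, 0.0]
force: [-0.2, -0.0, -1.8]
width: 0.331
grasp_force: 59.8
```

Call:
jog_arm:
  series:
    - {"dx":0,"dy":0,"dz":0.001,"ax":0,"ay":0,"az":0,"hand":1}
    - {"dx":0,"dy":0,"dz":0.001,"ax":0,"ay":0,"az":0,"hand":1}

```text
time: 14.75
tcp_pos: [0.458, -0.2586, 0.0227]
eef_rot: [-0.0, 0.974, 0.229, -0.0]
force: [1.2, 0.4, -1.9]
width: 0.336
grasp_force: 59.8
```

Call:
jog_arm:
  series:
    - {"dx":0,"dy":0,"dz":0.0007,"ax":0,"ay":0,"az":0,"hand":1}
    - {"dx":0,"dy":0,"dz":0.0007,"ax":0,"ay":0,"az":0,"hand":1}

```text
time: 14.95
tcp_pos: [0.458, -0.2586, 0.022]
eef_rot: [-0.0, 0.974, 0.229, -0.0]
force: [-0.3, 0.2, -0.8]
width: 0.334
grasp_force: 59.8
```

Call:
jog_arm:
  series:
    - {"dx":0,"dy":0,"dz":0.0007,"ax":0,"ay":0,"az":0,"hand":1}
    - {"dx":0,"dy":0,"dz":0.0007,"ax":0,"ay":0,"az":0,"hand":1}

```text
time: 15.15
tcp_pos: [0.4581, -0.2586, 0.0219]
eef_rot: [0.0, 0.974, 0.229, 0.0]
force: [-2.0, 1.2, 11.4]
width: 0.333
grasp_force: 61.3
```

Contact with the floor. I'll release and lift.

Call:
jog_arm:
  series:
    - {"dx":0,"dy":0,"dz":0,"ax":0,"ay":0,"az":0,"hand":0.62}
    - {"dx":0,"dy":0,"dz":0,"ax":0,"ay":0,"az":0,"hand":0.55}
    - {"dx":0,"dy":0,"dz":0,"ax":0,"ay":0,"az":0,"hand":0.4}
    - {"dx":0,"dy":0,"dz":0,"ax":0,"ay":0,"az":0,"hand":0.3}
    - {"dx":0,"dy":0,"dz":-0.002,"ax":0,"ay":0,"az":0,"hand":0.3}

```text
time: 15.65
tcp_pos: [0.4579, -0.2585, 0.0232]
eef_rot: [-0.0, 0.974, 0.228, -0.0]
force: [-0.8, 0.7, -0.1]
width: 0.698
grasp_force: 0.0
```

Call:
jog_arm:
  series:
    - {"dx":0,"dy":0,"dz":-0.01,"ax":0,"ay":0,"az":0,"hand":0.3}
    - {"dx":0,"dy":0,"dz":-0.03,"ax":0,"ay":0,"az":0,"hand":0.3}
    - {"dx":0,"dy":0,"dz":-0.06,"ax":0,"ay":0,"az":0,"hand":0.3}
    - {"dx":0,"dy":0,"dz":-0.1,"ax":0,"ay":0,"az":0,"hand":0.3}
    - {"dx":0,"dy":0,"dz":-0.13,"ax":0,"ay":0,"az":0,"hand":0.3}

```text
time: 16.15
tcp_pos: [0.4582, -0.2587, 0.1561]
eef_rot: [0.0, 0.974, 0.229, 0.0]
force: [0.6, 0.3, -0.7]
width: 0.701
grasp_force: 0.0
```

Call:
jog_arm:
  series:
    - {"dx":-0.02,"dy":0.01,"dz":0,"ax":0,"ay":0,"az":0,"hand":0.3}
    - {"dx":-0.05,"dy":0.02,"dz":0,"ax":0,"ay":0,"az":0,"hand":0.3}
    - {"dx":-0.08,"dy":0.03,"dz":0,"ax":0,"ay":0,"az":0,"hand":0.3}
    - {"dx":-0.08,"dy":0.03,"dz":0,"ax":0,"ay":0,"az":0,"hand":0.3}
    - {"dx":-0.08,"dy":0.03,"dz":0,"ax":0,"ay":0,"az":0,"hand":0.3}

```text
time: 16.65
tcp_pos: [0.3995, -0.3214, 0.1541]
eef_rot: [0.0, 0.974, 0.228, 0.0]
force: [-0.4, 0.7, 0.0]
width: 0.702
grasp_force: 0.0
```

```bash
python3 -c "
from h import *
to(.4585,-.259,.0225)
I=snap('wrist','w6')['pixels']; J=snap('scene','s6')['pixels'][120:300,120:280]
o=np.hstack([cv2.resize(I[:,140:420],(400,600)),np.pad(cv2.resize(J,(400,450)),((0,150),(0,0),(0,0)))]); cv2.imwrite('pics/m6.png',o[:,:,::-1])"
```

```text
t 16.65 tcp [ 0.3995 -0.3214  0.1541] xhead 26.325250544912375 F [-0.437   0.7025  0.0354] w 0.7019845955255561 go [ 0.0806 -0.0298  0.1316]
```

View pics/m6.png

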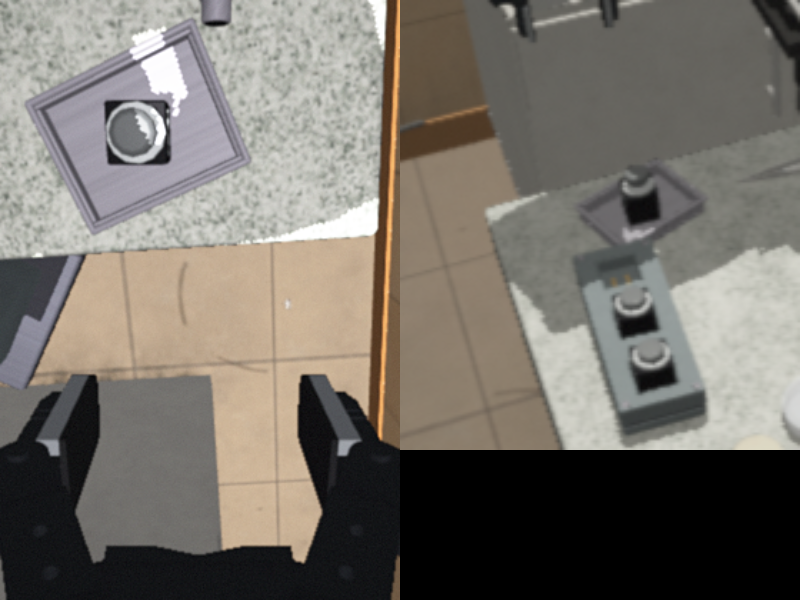

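The stiff switch stands upright in the middle of the tray at about (138,132), button out. Both others are in and seated, and the hand is clear.

```bash
python3 -c "
from bench import ctrl
print(ctrl.hand_in())"
```

```text
the job is handed in; nothing more can be done
None
```

I handed the job in: the stiff switch was the one nearest the connector, and it now stands upright on the tray floor with its button out; the other two are clicked in and still seated in their sockets (the hand-in gave no verdict).

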